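# Build up the drying crib

## Task

The notched battens on this bookbinder's bench build a crib on which pasted sheets dry with air beneath. Finish the crib: lay the missing batten of the second tier beside the one already there, then lay the other two loose battens across that tier, parallel to the dark foot rails, as the third tier, every batten seated fully home in the notches below it. Lower each batten into place rather than letting it drop, and leave the other things on the bench where they are.

Things in the scene. Friction and masses are not known exactly. Their poses are not given: they have to be found in the camera images.
- crib_foot: dark wooden foot of the crib, fixed, 156 x 180 x 32 mm, any yaw. Origin at its centre on the bench top. Two rails (180 long, 20 wide, top at z = 32 mm) run along its y at x = +60 and -60 mm, with top notches like the battens' (floor at z = 28 mm) at y = +60 and -60 mm. The second tier lies along the foot's x at y = +60 (already laid) and -60 (missing), the third along its y at x = +60 and -60
- seat_laid (a point): where the middle of the batten already laid belongs: foot frame (0, 60, 36) mm
- seat_second (a point): where the middle of the missing second-tier batten belongs: foot frame (0, -60, 36) mm; x along the batten to lay there
- seat_third_p (a point): where the middle of one third-tier batten belongs: foot frame (60, 0, 52) mm, its top then at 64 mm; the batten runs along the foot's y
- seat_third_m (a point): where the middle of the other third-tier batten belongs: foot frame (-60, 0, 52) mm; the batten runs along the foot's y
- batten_laid: pale beech batten with blue ends, 180 long, 20 wide, 24 high (mm), 70 g. Origin at its middle, 12 mm above its underside; x along its length, z up. Notches 4 mm deep, 25 mm wide, rounded shoulders, cross its top and underside 60 mm either side of the middle (either face up); crossing battens have 2.5 mm play each side, sink 8 mm into one another. Already lies in the foot at its y = +60 mm
- batten_a: pale beech batten with blue ends, 180 long, 20 wide, 24 high (mm), 70 g. Origin at its middle, 12 mm above its underside; x along its length, z up. Same notches as batten_laid. Lies loose on the bench; the three loose battens are interchangeable
- batten_b: pale beech batten with blue ends, 180 long, 20 wide, 24 high (mm), 70 g. Origin at its middle, 12 mm above its underside; x along its length, z up. Same notches as batten_laid. Lies loose on the bench; the three loose battens are interchangeable
- batten_c: pale beech batten with blue ends, 180 long, 20 wide, 24 high (mm), 70 g. Origin at its middle, 12 mm above its underside; x along its length, z up. Same notches as batten_laid. Lies loose on the bench; the three loose battens are interchangeable
- glue_pot: grey-brown stoneware paste pot, 72 mm wide, 65 high, origin under its centre; bystander
- thread_spool_1: wooden spool of pale thread, 42 mm wide, 52 high, origin under its centre; bystander
- backing_hammer: hammer with wooden handle lying flat, 82 x 202 x 28 mm, origin under its centre, y along the handle; bystander

How it is judged:
By the outcome, as a careful person would: the job done as asked, in the order asked, and still so for the second after the job is handed in, with the robot touching nothing.
It also fails if it takes over 59 s, if anything falls off the work surface, if the arm or the gripper's body presses on something with over 40 N, if the wrist force passes 120 N, or if a joint passes its speed limit or range.

## Robot

A 6-joint arm with a two-finger parallel gripper is mounted at the origin on a cart in front of the work surface, level with it; the furniture and walls round the work are solid. World frame = base frame: x ahead of the robot, y to its left, z up, the work surface at z = 0. Lengths are in m, angles in rad, forces in N, time in s.
With the tool pointing down it reaches from about 0.35 to 1 m from the base axis. Payload 7.1 kg.
Tool frame: the origin (TCP) lies at the very end of the fingers, on their centre line; the grasp point (between the pads) lies 19 mm behind it (grip_point_offset is the distance from the TCP to the grasp point, in m); z points along the fingers, y is the line along which they close (so a half turn about z gives the same grasp; the last joint's range is limited). The gripper opens to 85 mm and grips with 20 to 120 N. Pads are 22 mm wide; open, the fingers measure 114 mm over their backs; the gripper's body (76 mm by 85 mm) begins 54 mm behind the grasp point. The pads swing forward as they close: fully open they stand 13 mm farther back than shut.
Start: joints at [1.3, 0.423, 1.63, -0, 1.089, -0.019], TCP at [0.156, 0.605, 0.231] pointing down, gripper open.
Joint ranges: [-3, 3], [-0.9, 2.11], [0.09, 2.58], [-1.31, 4.45], [0.11, 2.69], [-2.54, 2.54]. Speed limits (rad/s): [2.39, 2.39, 3.01, 3.14, 3.14, 3.14].

## Interface

Orientations are given as a rotation vector (axis times angle).
In Python, from bench import * gives the robot as it stands. The module is installed in compiled form; this text tells all that it offers.
- The arm moves only by the tool send_rows, never from a script. Its argument "series" is text: rows parted by semicolons, each of 6 numbers parted by spaces: the shift along the tool's x, y, z in m, then the turn, a rotation vector about the tool's x, y, z in rad. A call has exactly 10 rows; each row shifts and turns the commanded pose from where the row before left it, along the tool's axes as they then stand; what a row does not reach is not made up. A row lasts 1/8 s, in which the tool goes at most 62.5 mm and 10.7 degrees, less where a joint would pass 70% of its speed; a pose out of reach is approached as far as the arm can. A call with a gripper value outside its range is refused whole. "grip" is the opening, from 0 (shut) to 1 (fully open), set as the call begins (left out, the last holds). The fingers move at their own pace and stop on an object; the grip force is fixed at half the most. Time passes only in rows, so rows that do not move let the fingers close, or fill a call up. It gives the time, the measured TCP pose, the force, the opening and the grip force at its end, in the units of the state.
- read_state(): the state, without advancing time (a new reading comes with each control period).
- get_image(name): name is "scene" or "top"; returns the picture (400x640x3 uint8, red, green, blue); there is no depth.
- get_calibration(name): a dict with "vertical_fov" (degrees; the focal length in pixels is half the picture's height over the tangent of half this angle, whatever the lens; pixels are square), "cx", "cy" (the principal point, pixels), "extrinsics" (4x4, takes a point from camera to world coordinates). Camera axes: x right, y up, looking along -z (the intrinsics and any distortion apply to the point x, -y, -z); pixel columns grow to the right and rows downward; lengths in m; the calibration is good to about 2 mm. A picture is of the moment at which its call begins. get_calibration takes no time and is no camera call.
- close_job(): hands the job in; it is judged then, once.
The state is a dict: "time": time; "joints": joint angles; "joint_velocities": joint speeds; "tau": joint torques, N m; "tool_pos": TCP position; "tcp_rot": TCP orientation; "wrist_force": force on the tool from outside, world axes, zero at the start; "torque": the same for the moment, N m; "gripper_width": finger opening in m; "finger_force": force on a finger pad.
Only numpy, scipy, OpenCV 4.12 (cv2) and the standard library are available. Lean on these libraries where they do the work, as an engineer would, in place of code of your own. Each camera call takes 0.05 s, during which the arm holds its last target. There are 200 camera calls.

## Working session

There is one attempt and no reset: what is moved stays moved. The work goes in short steps, Python scripts to look and compute and a tool call to move; the robot and the scene stay as the last step left them, time stands still between calls to the robot, and variables do not carry over. Pictures are saved under pics/ and viewed, at most 10 in all, crops included, and the job is handed in when it is done.

Besides the shell and the picture viewer there is one more tool, called after "Request:" in YAML: its name, and indented under it one key for each argument. send_rows: Moves the arm, as the interface text tells. Its arguments: {"type":"object","properties":{"series":{"type":"string"},"grip":{"type":"number"}},"required":["series"]}

```bash
mkdir -p pics; python3 - <<'E'
from bench import *
import cv2
for n in ("scene","top"):
    im=get_image(n); cv2.imwrite(f"pics/{n}0.png",cv2.resize(im[:,:,::-1],(800,500),interpolation=cv2.INTER_CUBIC)); cv2.imwrite(f"{n}0_raw.png",im[:,:,::-1])
    print(n,get_calibration(n))
print(read_state())
E
```

```text
scene {'vertical_fov': 57.97251438499341, 'cx': 316.5716217008321, 'cy': 198.39811857851385, 'extrinsics': array([[ 0.81819816,  0.30897627, -0.48485609, -0.03228018],
       [-0.57461578,  0.41130608, -0.70756202, -0.79461581],
       [-0.01919562,  0.85753191,  0.51407252,  0.64486753],
       [ 0.        ,  0.        ,  0.        ,  1.        ]])}
top {'vertical_fov': 49.90727043926377, 'cx': 315.8256665552801, 'cy': 204.72829584310912, 'extrinsics': array([[ 0.24438152,  0.85988686, -0.44818775, -0.20496804],
       [-0.9696583 ,  0.2197387 , -0.107134  , -0.17223603],
       [ 0.00636107,  0.46077054,  0.88749651,  1.47514559],
       [ 0.        ,  0.        ,  0.        ,  1.        ]])}
{'time': 0.1, 'joints': array([ 1.30000174e+00,  4.23755087e-01,  1.63063804e+00, -1.46631140e-05,
        1.08860337e+00, -1.90349151e-02]), 'joint_velocities': array([ 0.0001489 , -0.00201984, -0.00335031, -0.00097131, -0.00115526,
        0.00075242]), 'tau': array([ 5.37627766e-04, -5.58423150e+01, -2.82446909e+01,  7.69222288e-05,
        2.98116509e-03, -1.87265448e-05]), 'tool_pos': array([0.15555655, 0.60480624, 0.23061964]), 'tcp_rot': array([-3.94385049e-01, -3.11654730e+00,  2.18484820e-03]), 'wrist_force': array([-0.78417423, -0.21456786,  0.37482464]), 'torque': array([ 0.01055447,  0.0366421 , -0.01741659]), 'finger_force': 0.0, 'gripper_width': 0.0850099111036024}
```

View pics/top0.png

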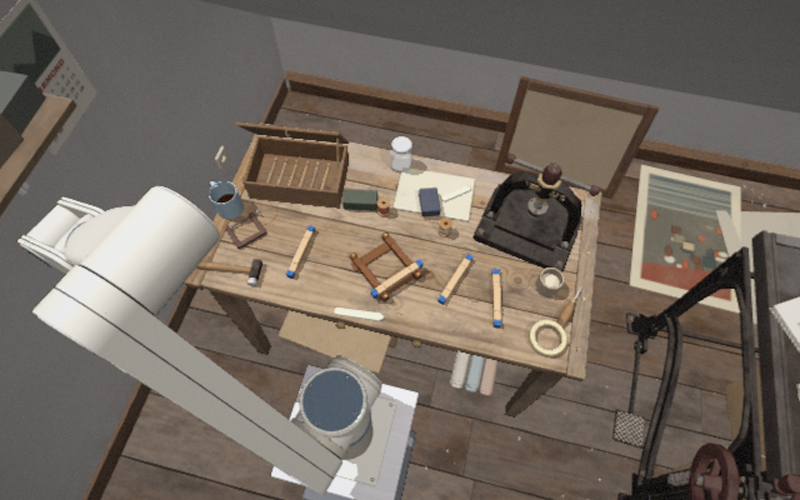

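View pics/scene0.png

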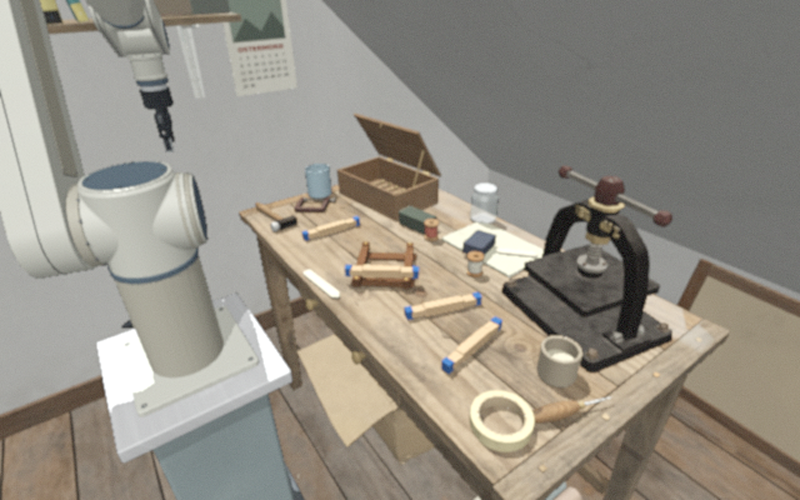

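```bash
python3 - <<'E'
import cv2
a=cv2.imread("top0_raw.png")[170:270,220:420]; cv2.imwrite("pics/top_c.png",cv2.resize(a,None,fx=4,fy=4,interpolation=cv2.INTER_CUBIC))
a=cv2.imread("scene0_raw.png")[165:305,225:420]; cv2.imwrite("pics/scene_c.png",cv2.resize(a,None,fx=4,fy=4,interpolation=cv2.INTER_CUBIC))
E
```

```text
(no output)
```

View pics/top_c.png

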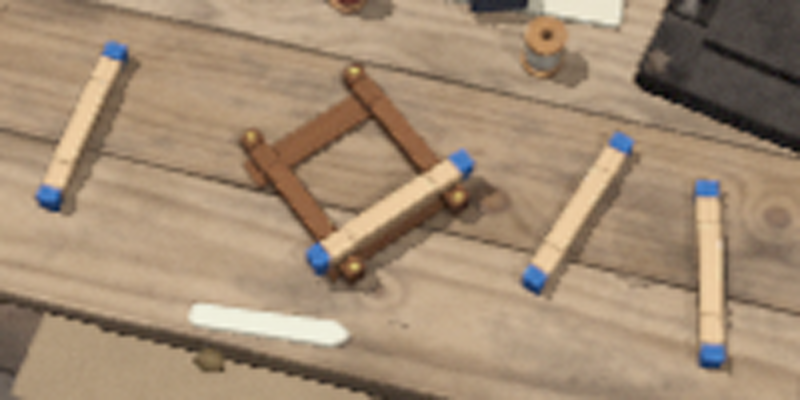

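View pics/scene_c.png

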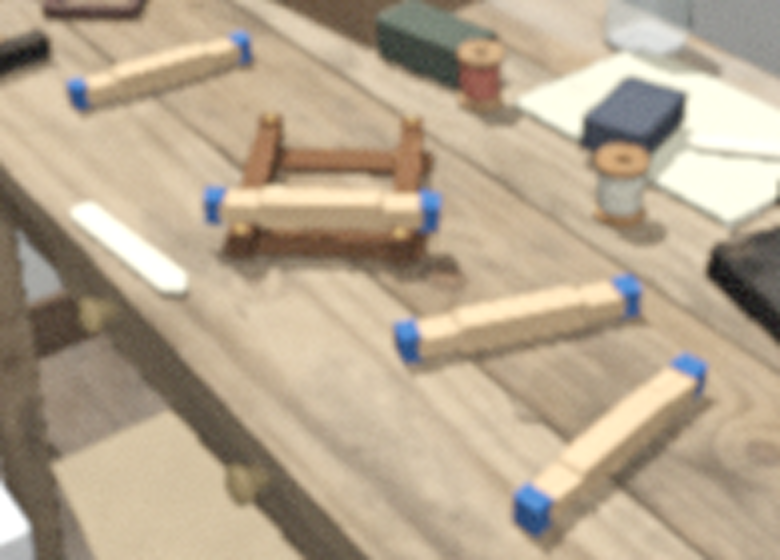

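```bash
cat > h.py <<'E'
from bench import *
import numpy as np, cv2
from scipy.optimize import least_squares
from scipy.spatial.transform import Rotation as R
C={n:get_calibration(n) for n in("top","scene")}
S=16
def proj(n,P):
    c=C[n];E=c["extrinsics"];p=(np.atleast_2d(P)-E[:3,3])@E[:3,:3]
    f=200/np.tan(np.radians(c["vertical_fov"]/2))
    return np.c_[c["cx"]-f*p[:,0]/p[:,2],c["cy"]+f*p[:,1]/p[:,2]]
def box(x0,x1): return np.array([[x,y,z] for x in(x0,x1) for y in(-.01,.01) for z in(-.012,.012)])
def tf(p,q): # p=x,y,z,yaw
    c,s=np.cos(p[3]),np.sin(p[3]); return q@np.array([[c,s,0],[-s,c,0],[0,0,1]])+p[:3]
def capc(n,p,s,cap):
    """visible centroid of cap at end s of batten p"""
    a,b=sorted((s*.09,s*(.09-cap))); cp=proj(n,tf(p,box(a,b)))
    bd=proj(n,tf(p,box(*sorted((-s*.09,s*(.09-cap))))))
    o=np.floor(cp.min(0))-2; h=np.ceil(cp.max(0)-o+3).astype(int)*S
    m=np.zeros((h[1],h[0]),np.uint8); g=lambda q:cv2.convexHull(np.round((q-o+.5)*S*16).astype(np.int32))
    cv2.fillConvexPoly(m,g(cp),1,shift=4)
    e=C[n]["extrinsics"][:3,3]; d=lambda u:np.linalg.norm(tf(p,np.array([[u,0,0]]))-e)
    if d(s*.07)>d(0): cv2.fillConvexPoly(m,g(bd),0,shift=4)
    M=cv2.moments(m,True); return np.array([M["m10"],M["m01"]])/M["m00"]/S+o-.5+.5/S
def blobs(im,amin=8):
    d=im[:,:,2].astype(float)-im[:,:,0]; k,l,st,ce=cv2.connectedComponentsWithStats((d>55).astype(np.uint8))
    out=[]
    for i in range(1,k):
        if st[i,4]<amin: continue
        w=cv2.dilate((l==i).astype(np.uint8),np.ones((3,3)))*np.clip(d+10,0,110)
        yy,xx=np.mgrid[:400,:640]; out.append((np.array([(w*xx).sum(),(w*yy).sum()])/w.sum(),st[i,4]))
    return out
def fit(obs,z,p0,cap=.012,cams=("top","scene")):
    """obs: {cam:(pixel of +x end, pixel of -x end)}"""
    def r(v):
        p=np.array([v[0],v[1],z,v[2]])
        return np.concatenate([capc(n,p,s,cap)-o for n in cams for s,o in zip((1,-1),obs[n])])
    s=least_squares(r,p0,diff_step=1e-2,x_scale=[1,1,1]); return s.x,r(s.x)
def back(n,uv,z):
    c=C[n];E=c["extrinsics"];f=200/np.tan(np.radians(c["vertical_fov"]/2))
    d=E[:3,:3]@np.array([(uv[0]-c["cx"])/f,-(uv[1]-c["cy"])/f,-1]); return E[:3,3]+d*(z-E[2,3])/d[2]
def near(bl,uv,t=8):
    b=[q for q,_ in bl if np.hypot(*(q-uv))<t]; return min(b,key=lambda q:np.hypot(*(q-uv)))
E
cat > m1.py <<'E'
from h import *
im={n:cv2.imread(f"{n}0_raw.png")[:,:,::-1] for n in C}
B={n:blobs(im[n]) for n in C}
for n in B: print(n,[(q.round(1).tolist(),a) for q,a in B[n]])
t=lambda u,v:np.array([220+u/4,170+v/4]); s=lambda u,v:np.array([225+u/4,165+v/4])
obs={"W":((t(114,52),t(49,197)),(s(240,48),s(78,93)),.012),"laid":((t(461,163),t(319,257)),(s(429,210),s(214,205)),.036),
"M":((t(620,143),t(535,279)),(s(626,296),s(408,340)),.012),"E":((t(707,188),t(712,355)),(s(688,372),s(533,507)),.012)}
for k,(a,b,z) in obs.items():
    o={"top":[near(B["top"],q) for q in a],"scene":[near(B["scene"],q) for q in b]}
    g=[back("top",q,z) for q in o["top"]]; d=g[0]-g[1]; p0=[*(g[0]+g[1])[:2]/2,np.arctan2(d[1],d[0])]
    print(k,"rough len",np.hypot(*d[:2]).round(4))
    for cap in(.009,.012,.015):
        p,r=fit(o,z,p0,cap); print("  cap",cap,p.round(4),r.round(2))
    for c in C: p,r=fit(o,z,p0,.012,(c,)); print("  ",c,p.round(4),r.round(2))
# foot by knobs
K={"top":[t(353,73),t(251,138),t(457,197),t(351,266)],"scene":[s(412,121),s(269,119),s(400,231),s(241,229)]}
# each knob order: far-right, far-left, near-right, near-left
def r(v,cams=("top","scene")):
    x,y,w,L,z=v; q=np.array([[60,-L,0],[-60,-L,0],[60,L,0],[-60,L,0]])/1000.
    return np.concatenate([(proj(n,tf([x,y,z,w],q))-np.array(K[n])).ravel() for n in cams])
for w0 in (-2.1,-1.,-.5,0.,.5,1.,2.):
  f=least_squares(r,[.5,.1,w0,80,.035],x_scale=[.1,.1,1,50,.03])
  if f.cost<20: print("foot",f.x.round(4),f.cost,r(f.x).round(1))
E
python3 m1.py
```

```text
top [([248.4, 182.3], np.int32(17)), ([375.0, 205.3], np.int32(18)), ([335.2, 209.9], np.int32(19)), ([396.3, 216.6], np.int32(20)), ([231.8, 218.9], np.int32(23)), ([299.1, 234.1], np.int32(26)), ([353.1, 239.2], np.int32(24)), ([397.6, 258.4], np.int32(26))]
scene [([285.1, 175.5], np.int32(14)), ([244.0, 187.6], np.int32(18)), ([277.9, 214.9], np.int32(24)), ([332.2, 216.4], np.int32(27)), ([381.8, 237.3], np.int32(31)), ([326.4, 249.3], np.int32(39)), ([397.2, 256.0], np.int32(26)), ([357.6, 291.6], np.int32(72))]
W rough len 0.1674
  cap 0.009 [ 0.4801  0.292  -0.0357] [-0.25 -1.31  0.06  0.73  0.6  -0.18 -0.71  0.51]
  cap 0.012 [ 0.4798  0.2917 -0.0524] [ 0.02 -0.81 -0.09  0.38  0.38  0.13 -0.51  0.3 ]
  cap 0.015 [ 0.4798  0.2916 -0.0557] [-0.04 -0.46  0.01  0.03  0.06  0.27 -0.14  0.16]
   top [ 0.479   0.2912 -0.0595] [ 0.21 -0.57 -0.18  0.54]
   scene [ 0.481   0.2933 -0.0338] [ 0.26 -0.29 -0.24  0.19]
laid rough len 0.1661
  cap 0.009 [ 0.4545 -0.0197 -0.6867] [ 0.71 -0.91 -0.97  0.2   0.92  0.15 -1.2   0.21]
  cap 0.012 [ 0.4547 -0.0198 -0.6872] [ 0.45 -0.72 -0.61 -0.08 
[... 1555 characters left out ...]
-0.1]
foot [ 4.91500e-01  2.28000e-02 -6.88200e-01 -8.16425e+01  2.81000e-02] 0.9025019877185964 [ 0.3 -0.3  0.2 -0.3 -0.  -0.6  0.4 -0.3 -0.5  0.2 -0.1 -0.  -0.2  0.5
 -0.4 -0.1]
foot [ 4.91500e-01  2.28000e-02 -6.88200e-01 -8.16425e+01  2.81000e-02] 0.9025019877186206 [ 0.3 -0.3  0.2 -0.3 -0.  -0.6  0.4 -0.3 -0.5  0.2 -0.1 -0.  -0.2  0.5
 -0.4 -0.1]
foot [ 4.91500e-01  2.28000e-02 -6.88200e-01 -8.16425e+01  2.81000e-02] 0.902501987718614 [ 0.3 -0.3  0.2 -0.3 -0.  -0.6  0.4 -0.3 -0.5  0.2 -0.1 -0.  -0.2  0.5
 -0.4 -0.1]
foot [ 4.91500e-01  2.28000e-02 -6.88200e-01 -8.16425e+01  2.81000e-02] 0.9025019877185845 [ 0.3 -0.3  0.2 -0.3 -0.  -0.6  0.4 -0.3 -0.5  0.2 -0.1 -0.  -0.2  0.5
 -0.4 -0.1]
```

```bash
cat >> h.py <<'E'
def plan(x,y,z,psi):
    """psi: heading of batten to be gripped (tool x along it, mod pi). prints turn about tool z, then shifts in the turned tool frame"""
    s=read_state(); M=R.from_rotvec(s["tcp_rot"]).as_matrix(); h=np.arctan2(M[1,0],M[0,0])
    d=(psi-h+np.pi/2)%np.pi-np.pi/2; a=h+d
    X=np.array([np.cos(a),np.sin(a)]);Y=np.array([np.sin(a),-np.cos(a)]); D=np.array([x,y])-s["tool_pos"][:2]
    print("t %.2f"%s["time"],"tcp",s["tool_pos"].round(4),"h %.4f"%h,"turn rz %.4f"%-d,"| dx %.4f dy %.4f dz %.4f"%(D@X,D@Y,s["tool_pos"][2]-z),"tilt",M[:2,2].round(4),"F",s["wrist_force"].round(1),"w %.4f j6 %.2f"%(s["gripper_width"],s["joints"][5]))
E
python3 - <<'E'
from h import *
plan(.4803,.2921,.1,-.055)
print("hammer head",back("top",(204,216),.02),"h2",back("top",(204.8,210),.02))
for uv in ((223,192),(262,192),(344,252)): print(back("top",uv,.0))
# foot refit with fixed knob height
exec(open("m1.py").read().split("# foot by knobs")[0].split("obs=")[0])
K={"top":[t(353,73),t(251,138),t(457,197),t(351,266)],"scene":[s(412,121),s(269,119),s(400,231),s(241,229)]}
for z in(.032,.036):
 for cams in(("top","scene"),("top",),("scene",)):
  def r(v):
    x,y,w,L=v; q=np.array([[60,L,0],[-60,L,0],[60,-L,0],[-60,-L,0]])/1000.
    return np.concatenate([(proj(n,tf([x,y,z,w],q))-np.array(K[n])).ravel() for n in cams])
  f=least_squares(r,[.5,.02,-.69,80],x_scale=[.1,.1,1,50]); print(z,cams,f.x.round(4),round(f.cost,2))
E
```

```text
t 0.10 tcp [0.1556 0.6048 0.2306] h 2.8898 turn rz -0.1968 | dx -0.3414 dy -0.2944 dz 0.1306 tilt [-0.0004 -0.0014] F [-0.8 -0.2  0.4] w 0.0850 j6 -0.02
hammer head [0.37961096 0.39877557 0.02      ] h2 [0.40408165 0.40494124 0.02      ]
[0.50439168 0.37226101 0.        ]
[5.42258702e-01 2.24228732e-01 2.22044605e-16]
[ 0.3764881  -0.14171148  0.        ]
top [([248.4, 182.3], np.int32(17)), ([375.0, 205.3], np.int32(18)), ([335.2, 209.9], np.int32(19)), ([396.3, 216.6], np.int32(20)), ([231.8, 218.9], np.int32(23)), ([299.1, 234.1], np.int32(26)), ([353.1, 239.2], np.int32(24)), ([397.6, 258.4], np.int32(26))]
scene [([285.1, 175.5], np.int32(14)), ([244.0, 187.6], np.int32(18)), ([277.9, 214.9], np.int32(24)), ([332.2, 216.4], np.int32(27)), ([381.8, 237.3], np.int32(31)), ([326.4, 249.3], np.int32(39)), ([397.2, 256.0], np.int32(26)), ([357.6, 291.6], np.int32(72))]
0.032 ('top', 'scene') [ 4.89500e-01  2.07000e-02 -6.88000e-01  8.15029e+01] 1.93
0.032 ('top',) [ 4.87900e-01  2.26000e-02 -6.92100e-01  8.16834e+01] 0.06
0.032 ('scene',) [ 4.89600e-01  1.79000e-02 -6.86100e-01  8.08581e+01] 0.15
0.036 ('top', 'scene') [ 4.87500e-01  1.86000e-02 -6.87800e-01  8.13598e+01] 5.18
0.036 ('top',) [ 4.86000e-01  2.21000e-02 -6.92000e-01  8.14562e+01] 0.06
0.036 ('scene',) [ 4.86200e-01  1.26000e-02 -6.86400e-01  8.03283e+01] 0.21
```

Request:
send_rows:
  series: "0 0 0 0 0 -0.0984; 0 0 0 0 0 -0.0984; -0.0427 -0.0368 0.0125 0 0 0; -0.0427 -0.0368 0.0125 0 0 0; -0.0427 -0.0368 0.0125 0 0 0; -0.0427 -0.0368 0.0125 0 0 0; -0.0427 -0.0368 0.0125 0 0 0; -0.0427 -0.0368 0.0125 0 0 0; -0.0427 -0.0368 0.0125 0 0 0; -0.0427 -0.0368 0.0125 0 0 0"
  grip: 0.55

```text
time: 1.35
tool_pos: [0.4817, 0.2911, 0.1307]
tcp_rot: [-0.086, -3.14, 0.0]
wrist_force: [0.6, 0.7, 0.3]
gripper_width: 0.0469
finger_force: 0.0
```

```bash
python3 - <<'E'
from h import *
plan(.4803,.2921,.003,-.055)
# foot: brass knob blobs + corrected reads
im={n:cv2.imread(f"{n}0_raw.png")[:,:,::-1] for n in C}
t=lambda u,v:np.array([220+(u+.5)/4-.5,170+(v+.5)/4-.5]); s=lambda u,v:np.array([225+(u+.5)/4-.5,165+(v+.5)/4-.5])
K={"top":[t(353,73),t(251,138),t(457,197),t(351,266)],"scene":[s(412,121),s(269,119),s(400,231),s(241,229)]}
for n in K:
  for i,q in enumerate(K[n]):
    x,y=np.round(q).astype(int); p=im[n][y-3:y+4,x-3:x+4].astype(float)
    g=p[:,:,1]; w=np.clip(g-g.min()-.5*(g.max()-g.min()),0,None); yy,xx=np.mgrid[y-3:y+4,x-3:x+4]
    print(n,i,q.round(2),"brass",((w*xx).sum()/w.sum()).round(2),((w*yy).sum()/w.sum()).round(2))
for z in(.028,.030,.032,.034):
 for cams in(("top","scene"),("top",),("scene",)):
  def r(v):
    x,y,w,L=v; q=np.array([[60,L,0],[-60,L,0],[60,-L,0],[-60,-L,0]])/1000.
    return np.concatenate([(proj(n,tf([x,y,z,w],q))-np.array(K[n])).ravel() for n in cams])
  f=least_squares(r,[.5,.02,-.69,80],x_scale=[.1,.1,1,50]); print(z,cams,f.x.round(4),round(f.cost,2))
E
```

```text
t 1.35 tcp [0.4817 0.2911 0.1307] h 3.0866 turn rz 0.0000 | dx 0.0014 dy 0.0009 dz 0.1277 tilt [-0.0002 -0.0001] F [0.6 0.7 0.3] w 0.0469 j6 -0.99
top 0 [307.88 187.88] brass 307.25 186.6
top 1 [282.38 204.12] brass 281.59 202.3
top 2 [333.88 218.88] brass 333.81 218.35
top 3 [307.38 236.12] brass 306.55 234.91
scene 0 [327.62 194.88] brass 328.66 192.99
scene 1 [291.88 194.38] brass 292.0 192.0
scene 2 [324.62 222.38] brass 324.88 220.87
scene 3 [284.88 221.88] brass 284.51 220.36
0.028 ('top', 'scene') [ 4.92200e-01  2.50000e-02 -6.87900e-01  8.17679e+01] 0.55
0.028 ('top',) [ 4.91000e-01  2.49000e-02 -6.92100e-01  8.19854e+01] 0.06
0.028 ('scene',) [ 4.93300e-01  2.57000e-02 -6.84900e-01  8.16532e+01] 0.15
0.03 ('top', 'scene') [ 4.91100e-01  2.39000e-02 -6.87800e-01  8.16957e+01] 0.61
0.03 ('top',) [ 4.90100e-01  2.47000e-02 -6.92000e-01  8.18718e+01] 0.06
0.03 ('scene',) [ 4.91600e-01  2.31000e-02 -6.85000e-01  8.13875e+01] 0.13
0.032 ('top', 'scene') [ 4.90100e-01  2.28000e-02 -6.87700e-01  8.16237e+01] 1.23
0.032 ('top',) [ 4.89100e-01  2.44000e-02 -6.92000e-01  8.17581e+01] 0.06
0.032 ('scene',) [ 4.89900e-01  2.04000e-02 -6.85200e-01  8.11218e+01] 0.13
0.034 ('top', 'scene') [ 4.89100e-01  2.18000e-02 -6.87600e-01  8.15519e+01] 2.39
0.034 ('top',) [ 4.88200e-01  2.41000e-02 -6.91900e-01  8.16444e+01] 0.06
0.034 ('scene',) [ 4.88200e-01  1.78000e-02 -6.85300e-01  8.08561e+01] 0.15
```

Request:
send_rows:
  series: "0.0014 0.0009 0.02 0 0 0; 0 0 0.02 0 0 0; 0 0 0.02 0 0 0; 0 0 0.02 0 0 0; 0 0 0.015 0 0 0; 0 0 0.012 0 0 0; 0 0 0.01 0 0 0; 0 0 0.007 0 0 0; 0 0 0.0035 0 0 0; 0 0 0 0 0 0"

```text
time: 2.6
tool_pos: [0.4792, 0.2935, 0.0038]
tcp_rot: [-0.086, -3.14, 0.0]
wrist_force: [0.3, 0.8, -0.2]
gripper_width: 0.0468
finger_force: 0.0
```

Request:
send_rows:
  series: "0 0 0 0 0 0; 0 0 0 0 0 0; 0 0 0 0 0 0; 0 0 0 0 0 0; 0 0 -0.01 0 0 0; 0 0 -0.02 0 0 0; 0 0 -0.03 0 0 0; 0 0 -0.03 0 0 0; 0 0 -0.02 0 0 0; 0 0 0 0 0 0"
  grip: 0

```text
time: 3.85
tool_pos: [0.4805, 0.2943, 0.1164]
tcp_rot: [0.086, 3.136, 0.004]
wrist_force: [0.1, -0.6, -0.3]
gripper_width: 0.0186
finger_force: 58.6
```

```bash
python3 - <<'E'
from h import *
plan(.5301,.0719,.08,-.687)
E
```

```text
t 3.85 tcp [0.4805 0.2943 0.1164] h 3.0867 turn rz 0.6321 | dx -0.1794 dy -0.1404 dz 0.0364 tilt [0.004  0.0023] F [ 0.1 -0.6 -0.3] w 0.0186 j6 -0.99
```

Request:
send_rows:
  series: "0 0 0 0 0 0.158; 0 0 0 0 0 0.158; 0 0 0 0 0 0.158; 0 0 0 0 0 0.158; -0.036 -0.028 0.007 0 0 0; -0.036 -0.028 0.007 0 0 0; -0.036 -0.028 0.007 0 0 0; -0.036 -0.028 0.007 0 0 0; -0.0354 -0.0284 0.008 0 0 0; 0 0 0 0 0 0"

```text
time: 5.1
tool_pos: [0.5284, 0.0685, 0.0767]
tcp_rot: [-1.063, -2.954, 0.002]
wrist_force: [0.0, -0.4, -0.7]
gripper_width: 0.0185
finger_force: 58.8
```

```bash
cat > held.py <<'E'
from h import *
import sys
name=sys.argv[1]; z_off=float(sys.argv[2]) if len(sys.argv)>2 else .009
s=read_state(); M=R.from_rotvec(s["tcp_rot"]).as_matrix(); x,y,z=s["tool_pos"]; yaw=np.arctan2(M[1,0],M[0,0]); yaw=(yaw+np.pi/2)%np.pi-np.pi/2
print("t",s["time"],"tcp",s["tool_pos"].round(4),"yaw %.4f"%yaw,"tilt",M[:2,2].round(4))
p=np.array([x,y,z+z_off,yaw]); CAP=.0165; o={}
for n in C:
    im=get_image(n); cv2.imwrite(f"{name}_{n}.png",im[:,:,::-1]); B=blobs(im)
    o[n]=[]
    for e in(1,-1):
        q=capc(n,p,e,CAP); b=[c for c,_ in B if np.hypot(*(c-q))<6]; o[n].append(min(b,key=lambda c:np.hypot(*(c-q))) if b else None)
    print(n,[None if c is None else c.round(2) for c in o[n]])
obs=[(n,e,c) for n in C for e,c in zip((1,-1),o[n]) if c is not None]
def r(v): return np.concatenate([capc(n,np.array([v[0],v[1],v[2],v[3]]),e,CAP)-c for n,e,c in obs])
f=lambda v:np.append(r([v[0],v[1],p[2],v[2]]),(v[2]-yaw)*20)
s1=least_squares(f,[x,y,yaw],diff_step=1e-2); print("vision",s1.x.round(4),"res",s1.fun.round(2))
d=s1.x[:2]-[x,y]; c,sn=np.cos(yaw),np.sin(yaw); print("vision-tcp along %.4f across %.4f"%(d@[c,sn],d@[-sn,c]),"world",d.round(4))
s2=least_squares(lambda v:np.append(r(v),(v[3]-yaw)*20),[x,y,p[2],yaw],diff_step=1e-2); print("free z",s2.x.round(4),"vs",p[2].round(4))
for n in C:
    b=[(N,e,c) for N,e,c in obs if N==n]
    if len(b)==2:
        s1=least_squares(lambda v:np.append(np.concatenate([capc(N,np.array([v[0],v[1],p[2],v[2]]),e,CAP)-c for N,e,c in b]),(v[2]-yaw)*20),[x,y,yaw],diff_step=1e-2); print(n,s1.x.round(4))
E
python3 held.py h1; python3 - <<'E'
import cv2
a=cv2.imread("h1_scene.png")[130:280,225:425]; cv2.imwrite("pics/h1.png",cv2.resize(a,None,fx=4,fy=4,interpolation=cv2.INTER_CUBIC))
E
```

```text
t 5.1 tcp [0.5284 0.0685 0.0767] yaw -0.6909 tilt [-0.0021 -0.0005]
top [array([316.26, 181.08]), array([279.58, 204.16])]
scene [array([334.02, 182.45]), array([282.74, 181.83])]
vision [ 0.5307  0.0728 -0.6858] res [-0.06 -0.52 -0.02 -0.29 -0.59  0.69  0.23  0.4   0.1 ]
vision-tcp along -0.0009 across 0.0048 world [0.0023 0.0042]
free z [ 0.5293  0.0712  0.0883 -0.6875] vs 0.0857
top [ 0.5291  0.0722 -0.6911]
scene [ 0.533   0.0752 -0.6821]
```

View pics/h1.png

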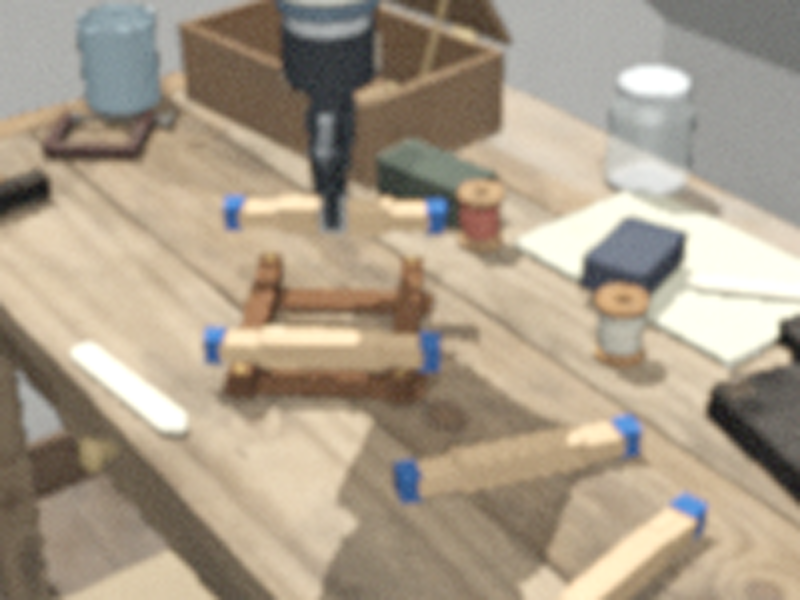

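Request:
send_rows:
  series: "0 -0.001 0.006 0 0 0; 0 0 0.01 0 0 0; 0 0 0.01 0 0 0; 0 0 0.008 0 0 0; 0 0 0.003 0 0 0; 0 0 0.002 0 0 0; 0 0 0.002 0 0 0; 0 0 0.002 0 0 0; 0 0 0.0015 0 0 0; 0 0 0 0 0 0"

```text
time: 6.45
tool_pos: [0.5282, 0.0704, 0.0333]
tcp_rot: [-1.058, -2.958, 0.0]
wrist_force: [0.1, -0.5, -0.3]
gripper_width: 0.0191
finger_force: 58.8
```

```bash
python3 held.py h2 .0082; python3 - <<'E'
from h import *
plan(.5284,.0685,.0278,-.687)
E
```

```text
t 6.45 tcp [0.5282 0.0704 0.0333] yaw -0.6870 tilt [-0.0001 -0.    ]
top [array([315.77, 186.81]), array([279.96, 209.65])]
scene [array([333.36, 194.93]), array([283.46, 193.53])]
vision [ 0.5299  0.0736 -0.6888] res [ 0.1  -0.18  0.08 -0.21 -0.36  0.02  0.06  0.33 -0.03]
vision-tcp along -0.0008 across 0.0036 world [0.0017 0.0033]
free z [ 0.5296  0.0734  0.042  -0.6902] vs 0.0415
top [ 0.529   0.0738 -0.6877]
scene [ 0.5308  0.0741 -0.6924]
t 6.55 tcp [0.5283 0.0704 0.0334] h 2.4546 turn rz -0.0000 | dx -0.0013 dy -0.0014 dz 0.0056 tilt [0.0001 0.    ] F [ 0.1 -0.9  0.1] w 0.0187 j6 -0.77
```

Request:
send_rows:
  series: "-0.0006 -0.001 0.001 0 0 0; 0 0 0.001 0 0 0; 0 0 0.001 0 0 0; 0 0 0.001 0 0 0; 0 0 0.0008 0 0 0; 0 0 0.0006 0 0 0; 0 0 0.0003 0 0 0; 0 0 0 0 0 0; 0 0 0 0 0 0; 0 0 0 0 0 0"

```text
time: 7.8
tool_pos: [0.5281, 0.0693, 0.0284]
tcp_rot: [1.058, 2.958, 0.0]
wrist_force: [-2.6, 0.7, 10.2]
gripper_width: 0.019
finger_force: 60.2
```

```bash
python3 held.py h3 .0082; python3 - <<'E'
from h import *
plan(.5284,.0685,.0278,-.687); print(read_state()["torque"])
E
```

```text
t 7.8 tcp [0.5281 0.0693 0.0284] yaw -0.6870 tilt [0.0001 0.    ]
top [array([315.97, 187.46]), array([280.39, 210.29])]
scene [array([333.44, 196.53]), array([283.7 , 194.89])]
vision [ 0.5297  0.0726 -0.6909] res [ 0.18 -0.08 -0.03 -0.2  -0.29 -0.14  0.05  0.34 -0.08]
vision-tcp along -0.0008 across 0.0036 world [0.0016 0.0033]
free z [ 0.5297  0.0725  0.0367 -0.6904] vs 0.0366
top [ 0.5291  0.0727 -0.6858]
scene [ 0.5304  0.0728 -0.6962]
t 7.90 tcp [0.5281 0.0693 0.0284] h 2.4547 turn rz 0.0001 | dx -0.0007 dy -0.0004 dz 0.0006 tilt [ 0.0001 -0.    ] F [-2.3  0.2  8.9] w 0.0190 j6 -0.78
[-0.10403725  0.45407938 -0.033595  ]
```

Request:
send_rows:
  series: "0.0005 0 0 0 0 0; 0.0005 -0.0004 0 0 0 0; 0 0 0.0004 0 0 0; 0 0 0.0004 0 0 0; 0 0 0.0003 0 0 0; 0 0 0 0 0 0; 0 0 0 0 0 0; 0 0 0 0 0 0; 0 0 0 0 0 0; 0 0 0 0 0 0"

```text
time: 9.15
tool_pos: [0.5281, 0.0694, 0.0284]
tcp_rot: [1.057, 2.956, 0.001]
wrist_force: [-2.9, -2.6, 20.3]
gripper_width: 0.0185
finger_force: 61.5
```

Request:
send_rows:
  series: "0 0 -0.0008 0 0 0; 0 0 0 0 0 0; 0 0 0 0 0 0; 0 0 0 0 0 0; 0 0 0 0 0 0; 0 0 0 0 0 0; 0 0 -0.02 0 0 0; 0 0 -0.03 0 0 0; 0 0 -0.03 0 0 0; 0 0 -0.02 0 0 0"
  grip: 0.5

```text
time: 10.4
tool_pos: [0.5275, 0.0697, 0.1287]
tcp_rot: [1.058, 2.957, 0.001]
wrist_force: [0.5, -0.4, 0.5]
gripper_width: 0.0428
finger_force: 0.0
```

```bash
cat > look.py <<'E'
from h import *
import sys
CAP=.0165
def measure(im,items):
    B={n:blobs(im[n]) for n in im}
    for k,p in items.items():
        obs=[]
        for n in im:
            for e in(1,-1):
                q=capc(n,np.array(p),e,CAP); b=[c for c,_ in B[n] if np.hypot(*(c-q))<6]
                if b: obs.append((n,e,min(b,key=lambda c:np.hypot(*(c-q)))))
        r=lambda v:np.concatenate([capc(n,v,e,CAP)-c for n,e,c in obs])
        a=least_squares(lambda v:r(np.array([v[0],v[1],p[2],v[2]])),[p[0],p[1],p[3]],diff_step=1e-2)
        b=least_squares(r,p,diff_step=1e-2)
        print(k,len(obs),"fixed z",a.x.round(4),"cost %.2f"%a.cost,"free",b.x.round(4),"cost %.2f"%b.cost)
if __name__=="__main__":
    im={n:get_image(n) for n in C}
    for n in im: cv2.imwrite(f"{sys.argv[1]}_{n}.png",im[n][:,:,::-1])
    it={"laid":[.4542,-.0201,.036,-.6875],"second":[.5299,.0724,.036,-.6875],"M":[.507,-.1887,.012,-.315],"E":[.4757,-.3181,.012,.202],"tp":[.539,-.0125,.052,.883],"tm":[.446,.0635,.052,.883]}
    measure(im,{k:it[k] for k in sys.argv[2].split(",")})
    plan(.507-.0016,-.1887-.0033,.0035,-.315)
E
python3 look.py l1 laid,second,M,E;  python3 - <<'E'
import cv2
a=cv2.imread("l1_scene.png")[165:265,265:365]; cv2.imwrite("pics/l1.png",cv2.resize(a,None,fx=6,fy=6,interpolation=cv2.INTER_CUBIC))
E
```

```text
laid 4 fixed z [ 0.4538 -0.0209 -0.6978] cost 0.19 free [ 0.4538 -0.0209  0.036  -0.6978] cost 0.19
second 4 fixed z [ 0.5301  0.0729 -0.6917] cost 0.17 free [ 0.5296  0.0725  0.0368 -0.6911] cost 0.15
M 4 fixed z [ 0.5067 -0.1889 -0.3133] cost 0.24 free [ 0.5065 -0.189   0.0123 -0.3149] cost 0.23
E 4 fixed z [ 0.4754 -0.318   0.1983] cost 0.38 free [ 0.4739 -0.319   0.0145  0.1993] cost 0.16
t 10.50 tcp [0.5285 0.0698 0.1294] h 2.4546 turn rz -0.3720 | dx -0.0591 dy -0.2561 dz 0.1259 tilt [0.0042 0.0004] F [ 0.5  1.2 -0.6] w 0.0428 j6 -0.77
```

View pics/l1.png

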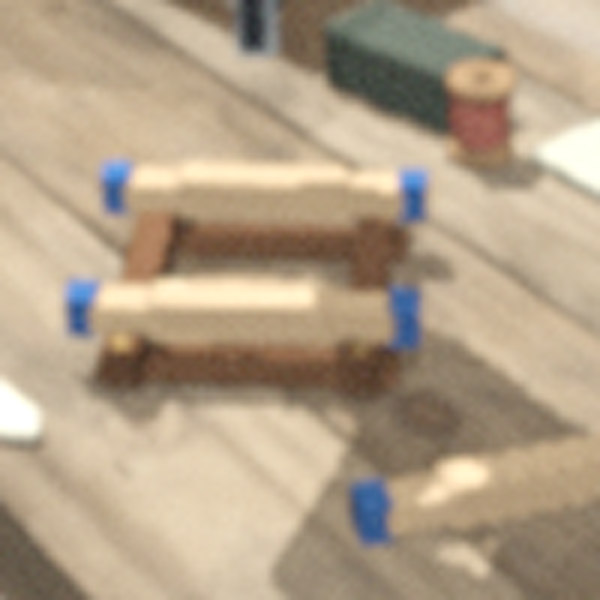

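Request:
send_rows:
  series: "0 0 0 0 0 -0.186; 0 0 0 0 0 -0.186; -0.0118 -0.0512 0.005 0 0 0; -0.0118 -0.0512 0.01 0 0 0; -0.0118 -0.0512 0.01 0 0 0; -0.0118 -0.0512 0.01 0 0 0; -0.0119 -0.0513 0.01 0 0 0; 0 0 0.015 0 0 0; 0 0 0.015 0 0 0; 0 0 0 0 0 0"

```text
time: 11.75
tool_pos: [0.5027, -0.1906, 0.0506]
tcp_rot: [-0.49, -3.099, -0.001]
wrist_force: [-0.6, 0.1, -0.1]
gripper_width: 0.0429
finger_force: 0.0
```

```bash
python3 - <<'E'
from h import *
plan(.505,-.192,.0035,-.315)
E
```

```text
t 11.75 tcp [ 0.5027 -0.1906  0.0506] h 2.8279 turn rz 0.0013 | dx -0.0026 dy -0.0006 dz 0.0471 tilt [-0.0034  0.0015] F [-0.6  0.1 -0.1] w 0.0429 j6 -1.64
```

Request:
send_rows:
  series: "-0.002 -0.0006 0.01 0 0 0; 0 0 0.01 0 0 0; 0 0 0.01 0 0 0; 0 0 0.008 0 0 0; 0 0 0.005 0 0 0; 0 0 0.003 0 0 0; 0 0 0.001 0 0 0; 0 0 0 0 0 0; 0 0 0 0 0 0; 0 0 0 0 0 0"

```text
time: 13.0
tool_pos: [0.5057, -0.1935, 0.0055]
tcp_rot: [0.493, 3.102, -0.0]
wrist_force: [0.3, 0.6, -0.1]
gripper_width: 0.0425
finger_force: 0.0
```

Request:
send_rows:
  series: "0 0 0 0 0 0; 0 0 0 0 0 0; 0 0 0 0 0 0; 0 0 0 0 0 0; 0 0 0 0 0 0; 0 0 -0.01 0 0 0; 0 0 -0.02 0 0 0; 0 0 -0.03 0 0 0; 0 0 -0.03 0 0 0.17; 0 0 -0.01 0 0 0.175"
  grip: 0

```text
time: 14.25
tool_pos: [0.5065, -0.1938, 0.1075]
tcp_rot: [1.025, 2.966, -0.0]
wrist_force: [-0.2, -1.3, -0.2]
gripper_width: 0.0185
finger_force: 58.6
```

Request:
send_rows:
  series: "0 0 0 0 0 0.16; 0 0 0 0 0 0.16; 0 0 0 0 0 0.16; 0 0 0 0 0 0.16; 0 0 0 0 0 0.16; 0 0 0 0 0 0.16; 0 0 0 0 0 0.16; 0 0 0 0 0 0.16; 0 0 0 0 0 0.16; 0 0 0 0 0 0.16"

```text
time: 15.5
tool_pos: [0.5055, -0.1933, 0.1056]
tcp_rot: [-2.845, -1.333, 0.0]
wrist_force: [0.6, -0.5, -0.4]
gripper_width: 0.0186
finger_force: 58.6
```

```bash
python3 - <<'E'
from h import *
plan(.537,-.0155,.1,.883)
E
```

```text
t 15.50 tcp [ 0.5055 -0.1933  0.1056] h 0.8764 turn rz -0.0066 | dx 0.1574 dy -0.0885 dz 0.0056 tilt [-0.0001  0.    ] F [ 0.6 -0.5 -0.4] w 0.0186 j6 0.31
```

Request:
send_rows:
  series: "0 0 0 0 0 -0.0046; 0.03 -0.017 0 0 0 0; 0.032 -0.018 0 0 0 0; 0.032 -0.018 0.005 0 0 0; 0.032 -0.018 0.005 0 0 0; 0.0306 -0.0174 0.005 0 0 0; 0 0 0.005 0 0 0; 0 0 0 0 0 0; 0 0 0 0 0 0; 0 0 0 0 0 0"

```text
time: 16.75
tool_pos: [0.5362, -0.017, 0.0855]
tcp_rot: [2.839, 1.346, 0.0]
wrist_force: [-0.4, -0.8, -1.0]
gripper_width: 0.019
finger_force: 58.7
```

```bash
python3 held.py h4 .0065; python3 look.py l2 laid,second | head -2; python3 -c "
from h import *
plan(.5367,-.0151,.0455,.881)"
```

```text
t 16.75 tcp [ 0.5362 -0.017   0.0855] yaw 0.8854 tilt [ 0.0003 -0.    ]
top [array([307.94, 178.75]), array([335.02, 210.92])]
scene [array([326.66, 175.45]), array([324.49, 205.52])]
vision [ 0.5369 -0.0159  0.8941] res [-0.33  0.33  0.35  0.23  0.52  0.27  0.27 -0.17  0.17]
vision-tcp along 0.0013 across 0.0002 world [0.0007 0.0011]
free z [ 0.5366 -0.0153  0.0924  0.8923] vs 0.092
top [ 0.538  -0.0156  0.8813]
scene [ 0.5359 -0.0159  0.8856]
laid 4 fixed z [ 0.4531 -0.021  -0.7045] cost 0.68 free [ 0.453  -0.0213  0.0363 -0.7045] cost 0.69
second 3 fixed z [ 0.5293  0.0719 -0.7086] cost 0.13 free [ 0.5277  0.0699  0.0381 -0.7182] cost 0.05
t 16.95 tcp [ 0.5362 -0.0166  0.0854] h 0.8858 turn rz 0.0048 | dx 0.0014 dy -0.0006 dz 0.0399 tilt [ 0.0002 -0.    ] F [ 0.  -0.4 -1. ] w 0.0187 j6 0.63
```

Request:
send_rows:
  series: "0.004 -0.001 0.005 0 0 0.004; 0 0 0.008 0 0 0; 0 0 0.008 0 0 0; 0 0 0.005 0 0 0; 0 0 0.003 0 0 0; 0 0 0.002 0 0 0; 0 0 0.0015 0 0 0; 0 0 0.0015 0 0 0; 0 0 0 0 0 0; 0 0 0 0 0 0"

```text
time: 18.2
tool_pos: [0.5381, -0.0125, 0.0514]
tcp_rot: [2.841, 1.341, 0.0]
wrist_force: [-0.1, -0.5, -0.8]
gripper_width: 0.0189
finger_force: 58.7
```

```bash
python3 held.py h5 .0065; python3 -c "
from h import *
plan(.5367,-.0151,.0455,.881)"
```

```text
t 18.2 tcp [ 0.5381 -0.0125  0.0514] yaw 0.8822 tilt [ 0.0003 -0.    ]
top [array([306.92, 182.58]), array([334.18, 212.85])]
scene [array([327.08, 183.92]), array([324.28, 214.28])]
vision [ 0.5414 -0.0098  0.8912] res [-0.42 -0.27 -0.63  1.06  0.22 -0.13  0.5  -0.5   0.18]
vision-tcp along 0.0042 across -0.0009 world [0.0034 0.0026]
free z [ 0.5413 -0.0106  0.0576  0.8932] vs 0.0579
top [ 0.5437 -0.0112  0.9025]
scene [ 0.5382 -0.0127  0.8822]
t 18.30 tcp [ 0.538  -0.0125  0.0514] h 0.8822 turn rz 0.0012 | dx -0.0029 dy 0.0007 dz 0.0059 tilt [ 0.0002 -0.    ] F [-0.1 -1.3 -1.3] w 0.0186 j6 0.64
```

```bash
python3 - <<'E'
from h import *
CAP=.0165
data={"h4":((.5362,-.0168,.092,.8856),[("top",1,(307.94,178.75)),("scene",1,(326.66,175.45)),("scene",-1,(324.49,205.52))]),
"h5":((.5381,-.0125,.0579,.8822),[("top",1,(306.92,182.58)),("scene",1,(327.08,183.92)),("scene",-1,(324.28,214.28))])}
xh=np.array([np.cos(.689),-np.sin(.689)]);yh=np.array([-xh[1],xh[0]])
for k,(p,ob) in data.items():
    for o in (ob,ob[:1],ob[1:2],ob[2:],ob[:2]):
        f=lambda v:np.concatenate([capc(n,np.array([v[0],v[1],p[2],p[3]]),e,CAP)-np.array(c) for n,e,c in o])
        s=least_squares(f,p[:2],diff_step=1e-2); d=s.x-p[:2]; print(k,len(o),s.x.round(4),"minus tcp: xh %.4f yh %.4f"%(d@xh,d@yh),s.fun.round(2))
# sizes of blobs near
for n in("top","scene"):
    print([(c.round(1).tolist(),int(a)) for c,a in blobs(cv2.imread(f"h5_{n}.png")[:,:,::-1]) if abs(c[0]-320)<50])
    a=cv2.imread(f"h5_{n}.png")[160:250,270:370]; cv2.imwrite(f"pics/h5{n}.png",cv2.resize(a,None,fx=6,fy=6,interpolation=cv2.INTER_CUBIC))
E
```

```text
h4 3 [ 0.5363 -0.0156] minus tcp: xh -0.0007 yh 0.0009 [-0.29  0.35  0.62  0.37 -0.19 -0.14]
h4 1 [ 0.5381 -0.0163] minus tcp: xh 0.0011 yh 0.0015 [0. 0.]
h4 1 [ 0.5354 -0.0131] minus tcp: xh -0.0029 yh 0.0024 [-0.06  0.18]
h4 1 [ 0.5363 -0.0166] minus tcp: xh -0.0000 yh 0.0002 [-0.  0.]
h4 2 [ 0.5364 -0.0149] minus tcp: xh -0.0011 yh 0.0016 [-0.49  0.3   0.49  0.28]
h5 3 [ 0.5389 -0.011 ] minus tcp: xh -0.0003 yh 0.0016 [-0.11  0.24  0.17  0.41 -0.19 -0.03]
h5 1 [ 0.54   -0.0112] minus tcp: xh 0.0006 yh 0.0023 [ 0.   -0.01]
h5 1 [ 0.5386 -0.0104] minus tcp: xh -0.0009 yh 0.0019 [-0.07  0.28]
h5 1 [ 0.5392 -0.0115] minus tcp: xh 0.0002 yh 0.0015 [ 0. -0.]
h5 2 [ 0.5397 -0.0103] minus tcp: xh -0.0001 yh 0.0027 [-0.24  0.02  0.19  0.16]
[([306.9, 182.6], 17), ([280.4, 210.3], 24), ([334.2, 212.8], 41), ([299.1, 234.1], 26)]
[([327.1, 183.9], 11), ([283.7, 194.9], 20), ([333.7, 196.0], 13), ([324.3, 214.3], 43), ([277.9, 214.9], 24), ([332.3, 217.1], 25), ([357.5, 291.8], 72)]
```

View pics/h5top.png

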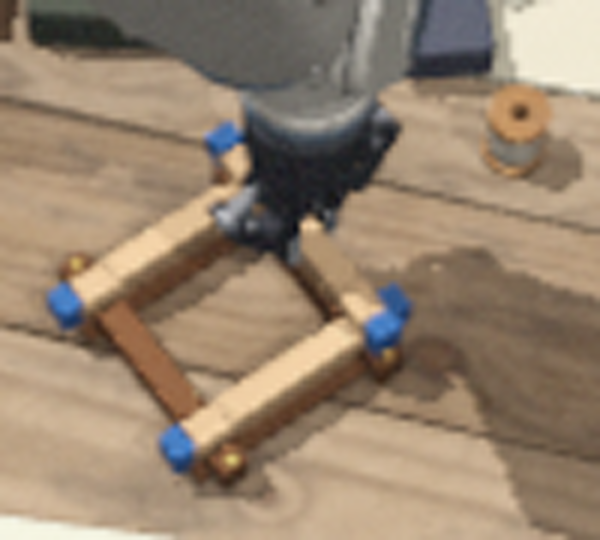

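Request:
send_rows:
  series: "-0.0008 0 0.001 0 0 0; 0 0 0.001 0 0 0; 0 0 0.001 0 0 0; 0 0 0.001 0 0 0; 0 0 0.001 0 0 0; 0 0 0.0006 0 0 0; 0 0 0.0004 0 0 0; 0 0 0 0 0 0; 0 0 0 0 0 0; 0 0 0 0 0 0"

```text
time: 19.55
tool_pos: [0.5373, -0.0131, 0.0456]
tcp_rot: [-2.841, -1.341, 0.0]
wrist_force: [-2.6, -0.6, 5.4]
gripper_width: 0.0186
finger_force: 59.5
```

```bash
python3 -c "
from h import *
plan(.5367,-.0151,.0455,.881)
print(read_state()['torque'])"
```

```text
t 19.55 tcp [ 0.5373 -0.0131  0.0456] h 0.8823 turn rz 0.0013 | dx -0.0019 dy 0.0008 dz 0.0001 tilt [-0.0001 -0.0001] F [-2.6 -0.6  5.4] w 0.0186 j6 0.64
[-0.08715596  0.31619311  0.01677934]
```

Request:
send_rows:
  series: "0 0 0.0008 0 0 0; 0 0 0.0008 0 0 0; 0 0 0.0005 0 0 0; 0 0 0 0 0 0; 0 0 0 0 0 0; 0 0 0 0 0 0; 0 0 -0.001 0 0 0; 0 0 -0.0008 0 0 0; 0 0 0 0 0 0; 0 0 0 0 0 0"

```text
time: 20.8
tool_pos: [0.5374, -0.0131, 0.0456]
tcp_rot: [-2.841, -1.341, 0.0]
wrist_force: [-4.2, -0.2, 10.4]
gripper_width: 0.0184
finger_force: 60.0
```

```bash
python3 -c "
from h import *
plan(.5367,-.0151,.0455,.881)
print(read_state()['torque'])"
```

```text
t 20.80 tcp [ 0.5374 -0.0131  0.0456] h 0.8822 turn rz 0.0012 | dx -0.0020 dy 0.0008 dz 0.0001 tilt [-0.0001 -0.    ] F [-4.2 -0.2 10.4] w 0.0184 j6 0.64
[-0.03096354  0.56394031  0.01510909]
```

Request:
send_rows:
  series: "0 0 -0.0005 0 0 0; 0 0 0 0 0 0; 0 0 0 0 0 0; 0 0 0 0 0 0; 0 0 0 0 0 0; 0 0 -0.015 0 0 0; 0 0 -0.025 0 0 0; 0 0 -0.03 0 0 0; 0 0 -0.02 0 0 0.17; 0 0 0 0 0 0.17"
  grip: 0.5

```text
time: 22.05
tool_pos: [0.5389, -0.0131, 0.1385]
tcp_rot: [3.028, 0.832, 0.007]
wrist_force: [0.1, -0.7, -0.0]
gripper_width: 0.0428
finger_force: 0.0
```

```bash
python3 look.py l3 laid,second,tp,E|head -4; python3 -c "
from h import *
plan(.474,-.3215,.0035,.2)"
python3 - <<'E'
import cv2
a=cv2.imread("l3_scene.png")[165:250,265:365]; cv2.imwrite("pics/l3.png",cv2.resize(a,None,fx=7,fy=7,interpolation=cv2.INTER_CUBIC))
E
```

```text
laid 4 fixed z [ 0.4509 -0.0211 -0.7326] cost 5.53 free [ 0.4506 -0.0213  0.0358 -0.7323] cost 5.49
second 4 fixed z [ 0.53    0.0722 -0.6998] cost 0.20 free [ 0.5289  0.071   0.038  -0.6983] cost 0.07
tp 3 fixed z [ 0.5409 -0.0103  0.8978] cost 1.38 free [ 0.5414 -0.01    0.0504  0.8983] cost 1.24
E 4 fixed z [ 0.4751 -0.3186  0.1948] cost 0.15 free [ 0.4744 -0.319   0.0131  0.1956] cost 0.12
t 22.15 tcp [ 0.5379 -0.0131  0.137 ] h 0.5411 turn rz 0.3411 | dx -0.1239 dy 0.2896 dz 0.1335 tilt [ 0.0019 -0.0001] F [-0.9 -0.3 -0.2] w 0.0428 j6 0.98
```

View pics/l3.png

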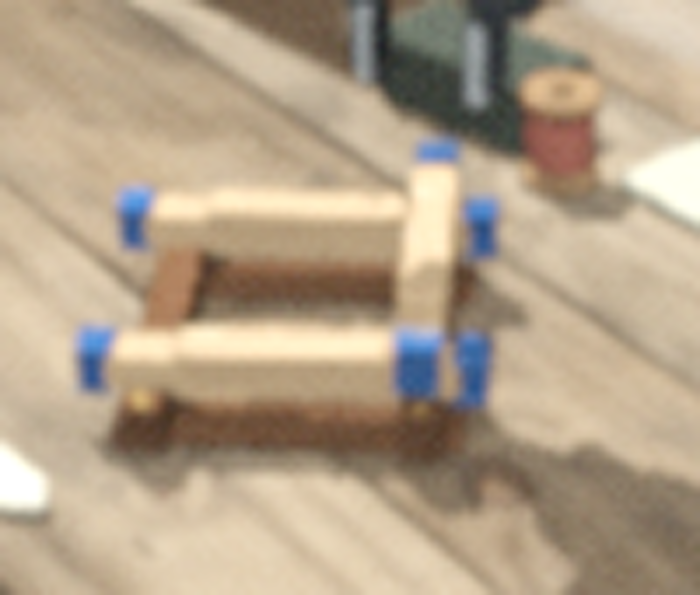

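Request:
send_rows:
  series: "0 0 0 0 0 0.17; 0 0 0 0 0 0.17; -0.0206 0.0482 0.005 0 0 0; -0.0206 0.0482 0.01 0 0 0; -0.0206 0.0482 0.01 0 0 0; -0.0206 0.0482 0.01 0 0 0; -0.0206 0.0482 0.01 0 0 0; -0.0206 0.0482 0.015 0 0 0; 0 0 0.015 0 0 0; 0 0 0 0 0 0"

```text
time: 23.4
tool_pos: [0.4732, -0.3203, 0.0594]
tcp_rot: [-3.123, -0.319, 0.004]
wrist_force: [-0.1, -0.5, 0.6]
gripper_width: 0.0427
finger_force: 0.0
```

```bash
python3 -c "
from h import *
plan(.474,-.3215,.005,.198)"
```

```text
t 23.40 tcp [ 0.4732 -0.3203  0.0594] h 0.2036 turn rz 0.0056 | dx 0.0005 dy 0.0013 dz 0.0544 tilt [-0.0026  0.002 ] F [-0.1 -0.5  0.6] w 0.0427 j6 0.75
```

Request:
send_rows:
  series: "0.0005 0.0008 0.012 0 0 0.0056; 0 0 0.012 0 0 0; 0 0 0.01 0 0 0; 0 0 0.01 0 0 0; 0 0 0.006 0 0 0; 0 0 0.003 0 0 0; 0 0 0.001 0 0 0; 0 0 0 0 0 0; 0 0 0 0 0 0; 0 0 0 0 0 0"

```text
time: 24.65
tool_pos: [0.4752, -0.322, 0.0067]
tcp_rot: [3.126, 0.308, 0.0]
wrist_force: [-0.1, -0.4, 0.3]
gripper_width: 0.0423
finger_force: 0.0
```

Request:
send_rows:
  series: "0 0 0 0 0 0; 0 0 0 0 0 0; 0 0 0 0 0 0; 0 0 0 0 0 0; 0 0 0 0 0 0; 0 0 0 0 0 0; 0 0 0 0 0 0; 0 0 0 0 0 0; 0 0 0 0 0 0; 0 0 0 0 0 0"
  grip: 0

```text
time: 25.9
tool_pos: [0.4753, -0.322, 0.0068]
tcp_rot: [3.126, 0.308, 0.001]
wrist_force: [-0.3, 0.6, 5.8]
gripper_width: 0.0185
finger_force: 59.5
```

Request:
send_rows:
  series: "0 0 -0.01 0 0 0; 0 0 -0.02 0 0 0; 0 0 -0.03 0 0 0; 0 0 -0.03 0 0 0; 0 0 -0.03 0 0 0; 0 0 0 0 0 -0.17; 0 0 0 0 0 -0.17; 0 0 0 0 0 -0.17; 0 0 0 0 0 -0.17; 0 0 0 0 0 0"

```text
time: 27.15
tool_pos: [0.4752, -0.322, 0.1276]
tcp_rot: [2.845, 1.331, 0.001]
wrist_force: [0.0, 0.5, -1.7]
gripper_width: 0.0183
finger_force: 58.8
```

```bash
python3 -c "
from h import *
plan(.444,.0608,.1,.882)"
```

```text
t 27.15 tcp [ 0.4752 -0.322   0.1276] h 0.8752 turn rz -0.0068 | dx 0.2756 dy -0.2674 dz 0.0276 tilt [ 0.0009 -0.0006] F [ 0.   0.5 -1.7] w 0.0183 j6 0.08
```

Request:
send_rows:
  series: "0.0345 -0.0334 0 0 0 -0.0068; 0.0345 -0.0334 0 0 0 0; 0.0345 -0.0334 0 0 0 0; 0.0345 -0.0334 0 0 0 0; 0.0345 -0.0334 0 0 0 0; 0.0345 -0.0334 0 0 0 0; 0.0345 -0.0334 0.01 0 0 0; 0.0341 -0.0336 0.015 0 0 0; 0 0 0.015 0 0 0; 0 0 0 0 0 0"

```text
time: 28.4
tool_pos: [0.443, 0.0607, 0.0861]
tcp_rot: [-2.841, -1.341, 0.003]
wrist_force: [-0.2, 0.0, -0.7]
gripper_width: 0.0185
finger_force: 58.9
```

Request:
send_rows:
  series: "0 0 0 0 0 0; 0 0 0 0 0 0; 0 0 0 0 0 0; 0 0 0 0 0 0; 0 0 0 0 0 0; 0 0 0 0 0 0; 0 0 0 0 0 0; 0 0 0 0 0 0; 0 0 0 0 0 0; 0 0 0 0 0 0"

```text
time: 29.65
tool_pos: [0.4436, 0.0608, 0.0865]
tcp_rot: [2.84, 1.343, -0.0]
wrist_force: [0.2, 0.1, -0.9]
gripper_width: 0.0185
finger_force: 58.9
```

```bash
python3 held.py h6 .0052; python3 -c "
from h import *
plan(.444,.0608,.0468,.882)
for n in('top','scene'): print([(c.round(1).tolist(),int(a)) for c,a in blobs(cv2.imread(f'h6_{n}.png')[:,:,::-1])])"
```

```text
t 29.65 tcp [0.4436 0.0608 0.0865] yaw 0.8835 tilt [-0. -0.]
top [array([280.14, 195.57]), array([307.6 , 229.12])]
scene [None, array([282.92, 204.15])]
vision [0.4438 0.0632 0.8925] res [ 0.12  0.04 -0.08  0.01 -0.01 -0.08  0.18]
vision-tcp along 0.0020 across 0.0013 world [0.0002 0.0024]
free z [0.444  0.0633 0.0914 0.8923] vs 0.0917
top [0.4439 0.0633 0.8926]
t 29.75 tcp [0.4436 0.0608 0.0865] h 0.8834 turn rz 0.0014 | dx 0.0002 dy 0.0003 dz 0.0397 tilt [ 0. -0.] F [-0.   0.8 -0.4] w 0.0189 j6 0.80
[([316.1, 187.2], 17), ([280.1, 195.6], 11), ([334.3, 213.1], 43), ([307.6, 229.1], 27), ([299.1, 234.2], 25)]
[([327.2, 186.0], 10), ([333.3, 196.4], 19), ([282.9, 204.2], 41), ([277.8, 215.2], 22), ([324.1, 216.4], 41), ([332.1, 216.3], 34)]
```

Request:
send_rows:
  series: "0.0016 0.0003 0.005 0 0 0.0014; 0 0 0.008 0 0 0; 0 0 0.008 0 0 0; 0 0 0.005 0 0 0; 0 0 0.003 0 0 0; 0 0 0.002 0 0 0; 0 0 0.0015 0 0 0; 0 0 0.001 0 0 0; 0 0 0 0 0 0; 0 0 0 0 0 0"

```text
time: 31.0
tool_pos: [0.4449, 0.0619, 0.0531]
tcp_rot: [2.841, 1.341, 0.0]
wrist_force: [-0.2, -0.2, -0.2]
gripper_width: 0.0187
finger_force: 58.9
```

```bash
python3 held.py h7 .0052; python3 -c "
from h import *
plan(.444,.0608,.0468,.882)"
```

```text
t 31.0 tcp [0.4449 0.0619 0.0531] yaw 0.8820 tilt [0.0001 0.    ]
top [array([280.75, 199.59]), array([307.44, 232.65])]
scene [None, array([281.56, 214.12])]
vision [0.4424 0.0644 0.8721] res [ 0.1   0.3  -0.6   0.82  0.93 -0.49 -0.2 ]
vision-tcp along 0.0003 across 0.0035 world [-0.0025  0.0025]
free z [0.4422 0.0642 0.0586 0.8724] vs 0.0583
top [0.4449 0.064  0.8887]
t 31.10 tcp [0.4449 0.0619 0.0531] h 0.8820 turn rz -0.0000 | dx -0.0014 dy -0.0000 dz 0.0063 tilt [0.0002 0.    ] F [-1.2 -0.5 -0.7] w 0.0188 j6 0.80
```

Request:
send_rows:
  series: "0 0 0.001 0 0 0; 0 0 0.001 0 0 0; 0 0 0.001 0 0 0; 0 0 0.001 0 0 0; 0 0 0.001 0 0 0; 0 0 0.0008 0 0 0; 0 0 0.0006 0 0 0; 0 0 0.0004 0 0 0; 0 0 0 0 0 0; 0 0 0 0 0 0"

```text
time: 32.35
tool_pos: [0.4449, 0.0619, 0.0468]
tcp_rot: [2.841, 1.341, 0.0]
wrist_force: [-1.9, -0.6, 9.6]
gripper_width: 0.0187
finger_force: 60.4
```

Request:
send_rows:
  series: "0 0 0.001 0 0 0; 0 0 0 0 0 0; 0 0 0 0 0 0; 0 0 0 0 0 0; 0 0 0 0 0 0; 0 0 -0.0005 0 0 0; 0 0 -0.0005 0 0 0; 0 0 -0.0004 0 0 0; 0 0 0 0 0 0; 0 0 0 0 0 0"

```text
time: 33.6
tool_pos: [0.4448, 0.0619, 0.0468]
tcp_rot: [-2.841, -1.341, 0.0]
wrist_force: [-1.1, -0.1, 8.1]
gripper_width: 0.0187
finger_force: 59.9
```

Request:
send_rows:
  series: "0 0 0 0 0 0; 0 0 0 0 0 0; 0 0 0 0 0 0; 0 0 0 0 0 0; 0 0 0 0 0 0; 0 0 -0.015 0 0 0; 0 0 -0.025 0 0 0; 0 0 -0.03 0 0 0; 0 0 -0.03 0 0 0; 0 0 -0.03 0 0 0"
  grip: 0.5

```text
time: 34.85
tool_pos: [0.4447, 0.0618, 0.1786]
tcp_rot: [2.841, 1.341, 0.001]
wrist_force: [-0.4, 0.3, -0.3]
gripper_width: 0.0429
finger_force: 0.0
```

Request:
send_rows:
  series: "0 0 -0.04 0 0 0; 0 0 -0.04 0 0 0; 0 0.04 -0.04 0 0 0; 0 0.05 0 0 0 0; 0 0.05 0 0 0 0; 0 0.05 0 0 0 0; 0 0.05 0 0 0 0; 0 0.05 0 0 0 0; 0 0.05 0 0 0 0; 0 0 0 0 0 0"

```text
time: 36.1
tool_pos: [0.7087, -0.1565, 0.2967]
tcp_rot: [2.842, 1.338, 0.0]
wrist_force: [0.1, 0.2, -1.0]
gripper_width: 0.0427
finger_force: 0.0
```

```bash
python3 look.py l4 laid,second,tp,tm; python3 - <<'E'
import cv2,numpy as np
r=[cv2.resize(cv2.imread(f"l4_{n}.png")[y:y+95,x:x+95],(400,400),interpolation=cv2.INTER_CUBIC) for n,x,y in(("scene",262,160),("top",262,165))]
cv2.imwrite("pics/l4.png",np.hstack(r))
E
```

```text
laid 4 fixed z [ 0.4544 -0.022  -0.7303] cost 11.76 free [ 0.456  -0.0197  0.0316 -0.7292] cost 11.43
second 4 fixed z [ 0.5303  0.0735 -0.6948] cost 0.56 free [ 0.5288  0.072   0.0388 -0.6949] cost 0.31
tp 4 fixed z [ 0.5408 -0.0113  0.8946] cost 2.20 free [ 0.5418 -0.0099  0.0501  0.899 ] cost 2.12
tm 4 fixed z [0.4433 0.0647 0.8579] cost 1.20 free [0.4422 0.0634 0.0544 0.8582] cost 0.96
t 36.20 tcp [ 0.7068 -0.1544  0.2968] h 0.8814 turn rz 1.1964 | dx -0.1798 dy 0.0982 dz 0.2933 tilt [-0.0008  0.0004] F [-0.2 -1.   0.3] w 0.0429 j6 0.46
```

View pics/l4.png

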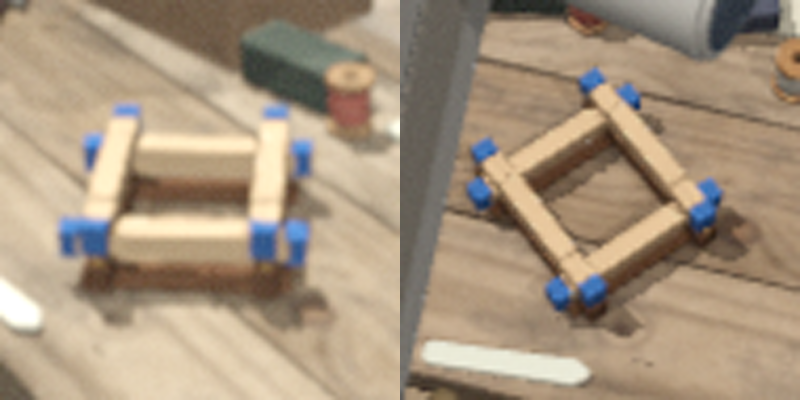

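```bash
python3 -c "
from bench import *
print(close_job())"
```

```text
the job is handed in; nothing more can be done
None
```

The crib is finished and handed in at about 36 s. The missing second-tier batten went in first, then the two third-tier battens across it. Each was lowered until it met a firm stop: the third-tier pair stopped at the expected height to within 0.1 mm. The second-tier one stopped about 0.6–1.3 mm above its expected height by the arm's reading, but the third-tier heights and the last pictures suggest it is seated.

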